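# Refit the centrifuge rotor on its square spindle and shut the lid

### The job

Put the rotor with the round knob back into the small bench centrifuge: set it on the square spindle, turn it gently by feel until its square bore drops over the spindle, and let it go down fully home on the flange without ever forcing it. Then close the clear lid all the way and leave everything else on the counter where it stands.

Things in the scene. Friction and masses are not known exactly. Their poses are not given: they have to be found in the camera images.
- rotor: Aluminium angle rotor, 0.27 to 0.43 kg, lying flat on a 3 mm mat. Body 100 mm across, 40 mm tall, eight tube pockets in the sloping shoulder, a dark round knob on top to carry it by. Origin: on its axis, centre of the underside; z up. Four engraved lines on the top face run along its own x and y axes and mark the middles of the four flats of the bore below.
- rotor_knob (a point): Centre of the top of the rotor's plain round steel knob: 24 mm diameter, its top 80 mm and its foot 40 mm above the rotor's underside. Axes as the rotor's.
- rotor_bore (a point): Centre of the mouth of the rotor's square bore, in the middle of its underside. The bore is 17.2 mm wide and 31 mm deep, straight up the axis, with plain square edges; its flats face along the rotor's own x and y axes.
- centrifuge: Small white bench centrifuge, fixed, side-on to the robot: its front (control panel) faces its own -x, roughly the robot's right. Origin: on the spindle axis at counter level; z up. Housing 138 mm (panel 175 mm) to the front, 118 mm to the rear, 105 mm to either side; deck 132 mm high (gasket 136 mm), in it an open round bowl, 124 mm inner diameter, its floor at 50 mm.
- seat (a point): Centre of the upper face of the spindle's round flange (48 mm across) in the middle of the bowl, 78 mm above the counter: the rotor's underside rests here when fully home. Axes as the centrifuge's, not as the spindle's. Pressing or knocking the rotor on the machine with more than 40 N ruins the spindle bearing.
- spindle_tip (a point): Centre of the top of the spindle's square end: 16 mm wide, 28 mm tall above the flange, the top 2 mm bevelled by 1 mm all round. Axes as the centrifuge's: the turn of the square about the vertical is arbitrary and NOT measured; see it or feel it. The motor holds it with only 0.08 N m: a rotor pressed down and turned with more than about 8 N may drag it along.
- lid (a joint): Angle of the clear lid: 0 = shut, flat on the deck; grows as it opens, up to 2.0 rad. It starts wide open (1.75 to 1.95 rad, leaning back beyond upright). Its stiff hinge keeps it where it is left and takes about 0.35 N m to turn, plus up to 0.2 N m of its weight.
- lid_hinge (a point): Middle of the lid's hinge line, at the rear of the centrifuge, 100 mm behind the spindle axis and 135 mm above the counter; the hinge line runs along the centrifuge's y axis. Axes as the centrifuge's.
- lid_lip (a point): Middle of the upper face of the finger lip (tab 60 mm wide, 8 mm thick, 17 mm long) at the lid's free edge, 186 mm from the hinge line. Lid frame: -x from hinge to lip, z the outward normal (up when shut). The lid is a shallow clear tray upside down, 178 mm long from the hinge, 180 mm wide; its flat outer face lies 47 mm above the hinge line when shut.
- plate_rotor: Bystander: flat disc rotor with slots, 124 mm across, 12 mm tall, no tall knob; not the one to fit. Origin: centre of the underside.
- tube_rack: Bystander: white rack of sample tubes, 60 x 130 x 80 mm. Origin: centre of the underside.
- bottle: Bystander: brown glass bottle, 52 mm diameter, 105 mm tall. Origin: centre of the underside.
- tape_roll: Bystander: roll of bandage tape, 68 mm diameter, 25 mm tall. Origin: centre of the underside.
- dish: Bystander: steel dish, 110 mm diameter, 36 mm tall. Origin: centre of the underside.
- swab_jar: Bystander: glass swab jar with steel lid, 78 mm diameter, 97 mm tall. Origin: centre of the underside.
- carton: Bystander: small carton, 50 x 90 x 40 mm. Origin: centre of the underside.
Mind the look-alikes: they are no part of the job. What is shaped like the rotor but blue, green or pink is not meant.

How it is judged:
By the outcome, as a careful person would: the job done as asked, in the order asked, and still so for the second after the job is handed in, with the robot touching nothing.
It also fails if it takes over 72 s, if anything falls off the work surface, if the arm or the gripper's body presses on something with over 40 N, if the wrist force passes 120 N, or if a joint passes its speed limit or range.

### The arm

A 6-joint arm with a two-finger parallel gripper is mounted at the origin on the work surface. World frame = base frame: x ahead of the robot, y to its left, z up, the work surface at z = 0. Lengths are in m, angles in rad, forces in N, time in s.
With the tool pointing down it reaches from about 0.375 to 0.975 m from the base axis. Payload 3.8 kg.
Tool frame: the origin (TCP) lies at the very end of the fingers, on their centre line; the grasp point (between the pads) lies behind it (bot.tcp_to_grasp is the y of the grasp point in the tool frame, in m); y points along the fingers, z is the direction in which the jaws open and shut, and the axes are right-handed (so a half turn about y gives the same grasp; the last joint's range is limited). The gripper opens to 85 mm and grips with 20 to 120 N. Pads are 22 mm wide; open, the fingers measure 114 mm over their backs; the gripper's body (76 mm by 85 mm) begins 54 mm behind the grasp point. The pads swing forward as they close: fully open they stand 13 mm farther back than shut.
Start: joints at [1.201, 0.264, 1.604, -0, 1.274, -0.037], TCP at [0.221, 0.638, 0.231] pointing down, gripper open.
Joint ranges: [-2.63, 2.63], [-0.94, 2.18], [0.31, 2.57], [-1.31, 4.45], [0, 2.66], [-2.55, 2.55]. Speed limits (rad/s): [2.57, 2.57, 3.14, 3.14, 3.14, 3.14].

### API

Orientations are given as a rotation vector (axis times angle).
In Python, from workcell import bot, optics, workorder gives the robot as it stands.
- The arm moves only by the shell command python3 -m handwheel 'ROWS' [FORCE]. ROWS is JSON, a list of rows, each a list of 7 numbers: the shift along the tool's x, y, z in m, then the turn, a rotation vector about the tool's x, y, z in rad, then the opening, from 0 (shut) to 1 (fully open). A call has 1 to 8 rows; each row shifts and turns the commanded pose from where the row before left it, along the tool's axes as they then stand; what a row does not reach is not made up. A row lasts 1/8 s, in which the tool goes at most 62.5 mm and 10.7 degrees, less where a joint would pass 70% of its speed; a pose out of reach is approached as far as the arm can. A call with a gripper value outside its range is refused whole. The fingers move at their own pace and stop on an object; FORCE is the grip in N (left out, the last holds). Time passes only in rows, so rows that do not move let the fingers close. It gives the time, the measured TCP pose, the force and the opening at its end, in the units of the state.
- bot.read_state(): the state, without advancing time (a new reading comes with each control period).
- optics.read_camera(name): name is "scene" or "top" or "wrist"; returns a dict with "image" (420x560x3 uint8, red, green, blue), "z_map" (420x560 float32, m along the optical axis (not along the pixel's ray), 0 where there is no reading), "mtx" (3x3 intrinsics, pixels), "world_from_camera" (4x4, takes a point from camera to world coordinates); the wrist camera has in their place "hand_eye" (4x4, takes a point from camera to tool coordinates, whose origin is the TCP and whose axes are the tool frame's). Camera axes: x right, y down, z forward; pixel columns grow to the right and rows downward; lengths in m; the calibration is good to about 2 mm. A picture is of the moment at which its call begins: read the wrist's pose just before it.
- workorder.finish_job(): hands the job in, once; it reports no verdict.
The state is a dict: "time": time; "q": joint angles; "joint_vel": joint speeds; "joint_torque": joint torques, N m; "tool_pos": TCP position; "tcp_rot": TCP orientation; "wrist_force": force on the tool from outside, world axes, zero at the start; "torque": the same for the moment, N m; "width": opening from 0.0 (shut) to 1.0 (fully open).
Only numpy, scipy, OpenCV 4.12 (cv2) and the standard library are available. Lean on these libraries where they do the work, as an engineer would, in place of code of your own. Each camera call takes 0.05 s, during which the arm holds its last target.

## Working session

There is one attempt and no reset: what is moved stays moved. The work goes in short steps, Python scripts to look and compute and a shell command to move; the robot and the scene stay as the last step left them, time stands still between calls to the robot, and variables do not carry over. Pictures are saved under pics/ and viewed, and the job is handed in when it is done.

```bash
ls; mkdir -p pics; python3 - <<'E'
from workcell import bot, optics, workorder
import cv2,numpy as np
print(bot.read_state()); print(bot.tcp_to_grasp)
for n in ["scene","top","wrist"]:
    c=optics.read_camera(n); cv2.imwrite(f"pics/{n}0.png",c["image"][:,:,::-1]); np.savez(f"pics/{n}0.npz",**c)
    print(n,c["mtx"].round(1).tolist(),[ (k,c[k].round(3).tolist()) for k in c if k in("world_from_camera","hand_eye")])
E
```

```text
pics
{'time': 0.0, 'q': array([ 1.20109368e+00,  2.64744757e-01,  1.60541536e+00, -1.18527858e-05,
        1.27369440e+00, -3.69290346e-02]), 'joint_vel': array([ 0.0006099 ,  0.00099876, -0.00029534, -0.00072747, -0.00230217,
        0.00196397]), 'joint_torque': array([-4.90290688e-05, -5.15085697e+01, -3.67324054e+01,  1.54083118e-04,
        1.25043519e-02,  6.13239550e-06]), 'tool_pos': array([0.22025209, 0.63726112, 0.22994535]), 'tcp_rot': array([-1.55719761,  0.26156985, -0.26086702]), 'wrist_force': array([-0.04237155,  0.08279584, -1.08341681]), 'torque': array([ 0.01876132, -0.05717678,  0.02496181]), 'width': 1.0010200588139913}
-0.0187
scene [[534.8, 0.0, 281.7], [0.0, 534.8, 209.8], [0.0, 0.0, 1.0]] [('world_from_camera', [[0.544, 0.548, -0.635, 1.48], [0.839, -0.346, 0.419, -0.665], [0.01, -0.761, -0.648, 1.105], [0.0, 0.0, 0.0, 1.0]])]
top [[379.9, 0.0, 280.3], [0.0, 379.9, 209.9], [0.0, 0.0, 1.0]] [('world_from_camera', [[-0.022, -0.982, 0.19, 0.27], [-1.0, 0.023, 0.003, -0.032], [-0.007, -0.19, -0.982, 1.41], [0.0, 0.0, 0.0, 1.0]])]
wrist [[322.9, 0.0, 280.5], [0.0, 322.9, 214.8], [0.0, 0.0, 1.0]] [('hand_eye', [[0.001, 0.955, 0.297, -0.077], [0.001, -0.297, 0.955, -0.144], [1.0, -0.0, -0.001, -0.001], [0.0, 0.0, 0.0, 1.0]])]
```

View pics/scene0.png

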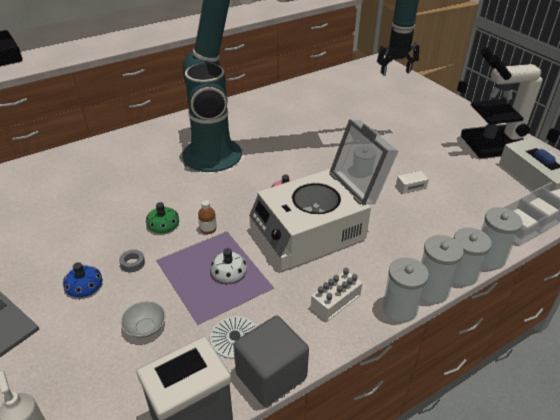

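View pics/top0.png

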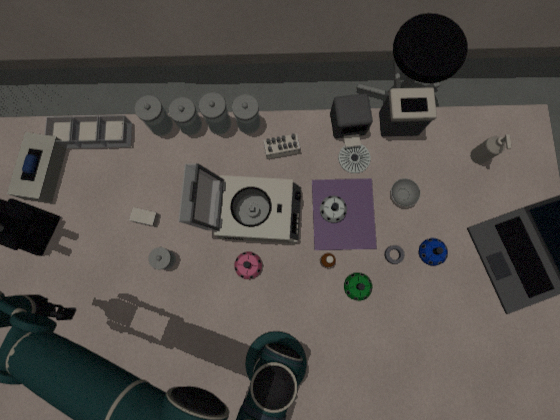

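View pics/wrist0.png

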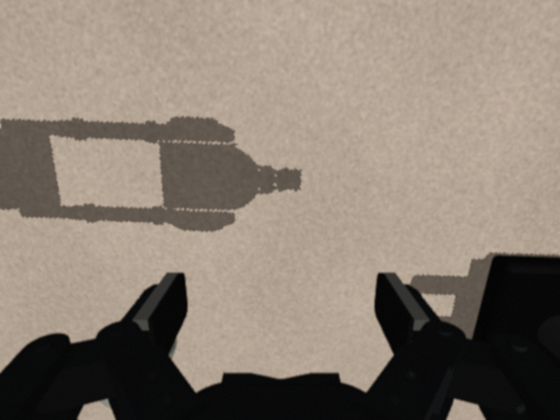

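The silver rotor lies on the mat (top camera px 333,209; scene 228,266). The centrifuge bowl is at top px (251,207) with its lid open at (205,197). The blue, green and pink rotors are decoys.

```bash
cat > h.py <<'E'
import numpy as np,cv2
from scipy.spatial.transform import Rotation as R
def cloud(c,T=None):
    T=c["world_from_camera"] if T is None else T
    z=c["z_map"].astype(float); v,u=np.indices(z.shape); K=c["mtx"]
    P=np.stack([(u-K[0,2])/K[0,0]*z,(v-K[1,2])/K[1,1]*z,z],-1)
    W=P@T[:3,:3].T+T[:3,3]; W[z==0]=np.nan
    return W
def proj(c,p,T=None):
    T=c["world_from_camera"] if T is None else T
    q=np.linalg.inv(T)@np.r_[p,1]; x=c["mtx"]@(q[:3]/q[2]); return x[:2]
E
python3 - <<'E'
from h import *
import numpy as np
for n in ["top","scene"]:
    c=dict(np.load(f"pics/{n}0.npz")); W=cloud(c)
    x,y,z=W[...,0],W[...,1],W[...,2]
    print(n,"table z",np.nanmedian(z))
    u,v={"top":(333,209),"scene":(228,266)}[n]
    m=np.zeros(z.shape,bool); m[v-25:v+25,u-25:u+25]=1
    k=m&(z>.074)&(z<.1); print("knob",k.sum(),np.nanmedian(z[k]),(np.nanmin(x[k])+np.nanmax(x[k]))/2,(np.nanmin(y[k])+np.nanmax(y[k]))/2, np.ptp(x[k]),np.ptp(y[k]))
    k=m&(z>.02)&(z<.1); print("body",k.sum(),(np.nanmin(x[k])+np.nanmax(x[k]))/2,(np.nanmin(y[k])+np.nanmax(y[k]))/2, np.ptp(x[k]),np.ptp(y[k]))
    # deck
    u,v={"top":(251,207),"scene":(310,215)}[n]
    m=np.zeros(z.shape,bool); m[v-50:v+50,u-45:u+60]=1
    k=m&(z>.125)&(z<.145)
    pts=W[k][:,:2]; 
    r=cv2.minAreaRect(pts.astype(np.float32)); print("deck",k.sum(),r)
    # spindle
    k=m&(z>.09)&(z<.115); 
    print("tipz hist"); 
    cv2.imwrite(f"pics/{n}_crop0.png",cv2.resize(c["image"][v-55:v+55,u-70:u+60,::-1],None,fx=5,fy=5,interpolation=cv2.INTER_CUBIC))
E
```

```text
top table z 0.0009606026306772097
knob 37 0.08264558180108006 0.5406074445826341 -0.22271772406910456 0.022268024224824434 0.021399745485296245
body 569 0.5406351186029934 -0.22255199164342657 0.0998288582030652 0.09767137599833148
deck 3893 ((0.5342928171157837, 0.07545829564332962), (0.29441210627555847, 0.21153105795383453), 85.26750183105469)
tipz hist
scene table z 0.002092135917133753
knob 64 0.08235931529739904 0.5429412973051275 -0.22168997778934105 0.02551472114117892 0.022616456824997966
body 854 0.5443879824624369 -0.22231878276143252 0.10058047627739053 0.10032081501110846
deck 3856 ((0.5354677438735962, 0.07858560979366302), (0.30260705947875977, 0.2208099514245987), 84.94430541992188)
tipz hist
```

```bash
python3 - <<'E'
from h import *
np.set_printoptions(precision=3,suppress=True,linewidth=150)
for n,c0 in [("top",(251,209)),("scene",(316,200))]:
    c=dict(np.load(f"pics/{n}0.npz")); W=cloud(c)
    print(n);print(W[c0[1]-10:c0[1]+12:2,c0[0]-10:c0[0]+12:2,2]); print(W[c0[1],c0[0]])
E
```

```text
top
[[0.054 0.047 0.051 0.051 0.05  0.049 0.053 0.05  0.051 0.058 0.049]
 [0.049 0.053 0.05  0.05  0.054 0.051 0.056 0.049 0.053 0.056 0.049]
 [0.053 0.047 0.054 0.054 0.05  0.076 0.081 0.079 0.051 0.052 0.053]
 [0.051 0.053 0.049 0.079 0.083 0.076 0.109 0.08  0.081 0.054 0.051]
 [0.05  0.051 0.054 0.078 0.106 0.102 0.104 0.079 0.081 0.054 0.052]
 [0.052 0.049 0.05  0.078 0.078 0.106 0.109 0.075 0.081 0.054 0.046]
 [0.052 0.048 0.049 0.077 0.081 0.082 0.081 0.078 0.078 0.049 0.048]
 [0.053 0.05  0.056 0.081 0.075 0.076 0.079 0.08  0.078 0.051 0.05 ]
 [0.051 0.049 0.053 0.05  0.054 0.076 0.081 0.077 0.05  0.053 0.049]
 [0.052 0.053 0.054 0.055 0.052 0.051 0.055 0.051 0.046 0.053 0.048]
 [0.057 0.045 0.051 0.053 0.051 0.052 0.052 0.046 0.054   nan 0.049]]
[0.528 0.075 0.106]
scene
[[0.116 0.113 0.113 0.11  0.109 0.105 0.115 0.111 0.112 0.121 0.121]
 [0.106 0.109 0.106 0.103 0.101 0.105 0.101 0.108 0.105 0.11  0.106]
 [0.095 0.093 0.098 0.097 0.099 0.098 0.095 0.098 0.1   0.102 0.108]
 [0.092 0.093 0.091 0.09  0.089 0.091 0.093 0.093 0.093 0.097 0.1  ]
 [0.084 0.087 0.083 0.077 0.084 0.076 0.082 0.083 0.088 0.087 0.091]
 [0.076 0.078 0.075 0.073 0.077 0.07  0.073 0.074 0.078 0.079 0.084]
 [0.07  0.07  0.061 0.065 0.061 0.062 0.065 0.068 0.066 0.073 0.068]
 [0.067 0.058 0.061 0.056 0.109 0.106 0.057 0.06  0.066 0.066 0.069]
 [0.054 0.048 0.05  0.101 0.108 0.11  0.103 0.052 0.051 0.055 0.059]
 [0.056 0.05  0.076 0.095 0.099 0.101 0.098 0.049 0.046 0.055 0.053]
 [0.137 0.083 0.08  0.093 0.093 0.094 0.088 0.078 0.081 0.048 0.051]]
[0.483 0.119 0.07 ]
```

View pics/top_crop0.png

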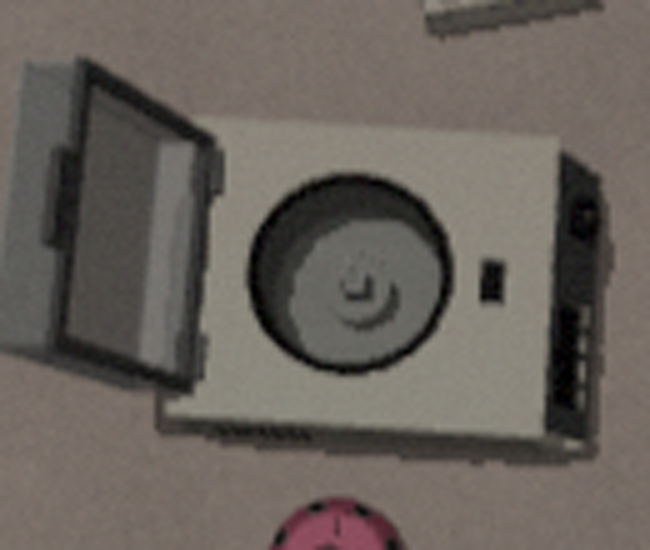

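View pics/scene_crop0.png

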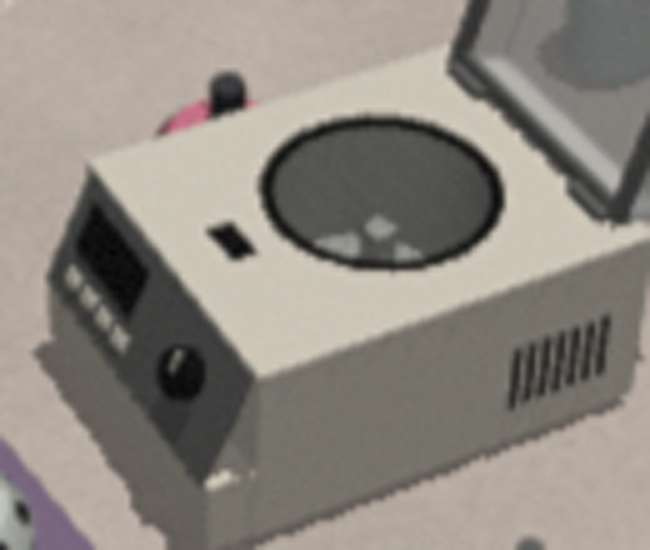

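```bash
cat >> h.py <<'E'
def pose(s): 
    T=np.eye(4); T[:3,:3]=R.from_rotvec(s["tcp_rot"]).as_matrix(); T[:3,3]=s["tool_pos"]; return T
def to(s,p,xdir):
    """remaining shift in tool axes, for tool down with tool x world azimuth xdir(rad); and rotvec in tool frame"""
    T=pose(s); y=np.array([0,0,-1.]); x=np.array([np.cos(xdir),np.sin(xdir),0]); G=np.stack([x,y,np.cross(x,y)],1)
    d=T[:3,:3].T@(np.array(p)-T[:3,3]); r=R.from_matrix(T[:3,:3].T@G).as_rotvec()
    # shift after turning
    return d.round(4), r.round(4), (G.T@(np.array(p)-T[:3,3])).round(4)
E
python3 - <<'E'
from h import *; from workcell import bot
s=bot.read_state(); T=pose(s); print(T.round(3)); x=T[:3,0]; print(np.degrees(np.arctan2(x[1],x[0])))
print(to(s,[.53,.0756,.36],np.radians(0)))
print(to(s,[.53,.0756,.36],np.radians(-30)))
E
```

```text
[[ 0.945 -0.001  0.327  0.22 ]
 [-0.327 -0.002  0.945  0.637]
 [-0.    -1.    -0.002  0.23 ]
 [ 0.     0.     0.     1.   ]]
-19.068959209361925
(array([ 0.4762, -0.129 , -0.43  ]), array([ 1.800e-03, -3.328e-01, -3.000e-04]), array([ 0.3097, -0.1298, -0.5618]))
(array([ 0.4762, -0.129 , -0.43  ]), array([1.900e-03, 1.908e-01, 1.000e-04]), array([ 0.5491, -0.1298, -0.3317]))
```

```bash
python3 -m handwheel '[[0,-0.06,0,0,-0.166,0,1],[0,-0.06,0,0,-0.166,0,1],[0,-0.05,0,0,0,0,1],[0.0281,0,-0.051,0,0,0,1],[0.0281,0,-0.051,0,0,0,1],[0.0281,0,-0.051,0,0,0,1],[0.0281,0,-0.051,0,0,0,1],[0.0281,0,-0.051,0,0,0,1]]' 40
python3 -m handwheel '[[0.0281,0,-0.051,0,0,0,1],[0.0281,0,-0.051,0,0,0,1],[0.0281,0,-0.051,0,0,0,1],[0.0281,0,-0.051,0,0,0,1],[0.0281,0,-0.051,0,0,0,1],[0.0281,0,-0.051,0,0,0,1],[0,0.06,0,0,0,0,1],[0,0.06,0,0,0,0,1]]'
python3 -m handwheel '[[0,0.055,0,0,0,0,1],[0,0,0,0,0,0,1],[0,0,0,0,0,0,1]]'
cat > snap.py <<'E'
import sys
from h import *; from workcell import bot,optics
n,cam=sys.argv[1],sys.argv[2]
s=bot.read_state(); c=optics.read_camera(cam)
T=pose(s)@c["hand_eye"] if cam=="wrist" else c["world_from_camera"]
np.savez(f"pics/{n}.npz",image=c["image"],z_map=c["z_map"],mtx=c["mtx"],T=T,tool=pose(s),force=s["wrist_force"])
cv2.imwrite(f"pics/{n}.png",c["image"][:,:,::-1]); print(s["time"],s["tool_pos"].round(4),s["wrist_force"].round(2),s["width"],s["q"].round(2))
E
python3 snap.py w1 wrist
```

```text
time: 1.15
tool_pos: [0.3613, 0.381, 0.401]
tcp_rot: [-1.571, 0.0, -0.0]
wrist_force: [0.6, -0.1, -0.0]
width: 0.998
time: 2.15
tool_pos: [0.53, 0.0755, 0.2804]
tcp_rot: [-1.57, 0.001, -0.004]
wrist_force: [0.3, 1.1, -0.2]
width: 0.999
time: 2.52
tool_pos: [0.5303, 0.0769, 0.2284]
tcp_rot: [-1.571, -0.001, -0.002]
wrist_force: [0.3, 0.0, 0.1]
width: 0.994
2.525 [0.5303 0.0769 0.2284] [0.26 0.04 0.11] 0.99401806021137 [ 0.1   0.    1.91 -0.    1.23 -1.47]
```

View pics/w1.png

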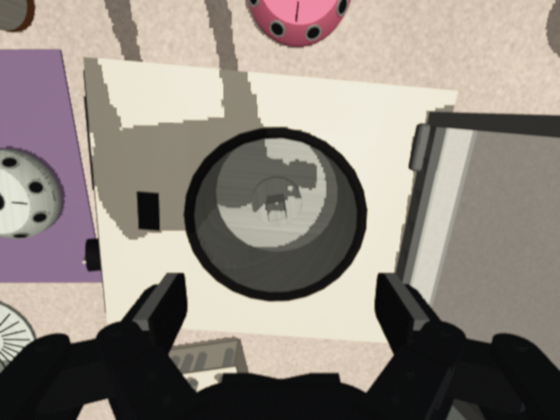

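```bash
python3 - <<'E'
from h import *
c=np.load("pics/w1.npz"); im=c["image"][165:235,240:320,::-1].copy()
im=cv2.convertScaleAbs(im,alpha=1.8); cv2.imwrite("pics/w1c.png",cv2.resize(im,None,fx=8,fy=8,interpolation=cv2.INTER_CUBIC))
W=cloud(c,c["T"]); z=W[...,2]
m=np.zeros(z.shape,bool); m[165:235,240:320]=1
k=m&(z>.098)&(z<.115); print(k.sum(),np.median(W[k],0), cv2.minAreaRect(W[k][:,:2].astype(np.float32)*1000))
k=m&(z>.07)&(z<.086); print(k.sum(),np.median(z[k]), cv2.minEnclosingCircle(W[k][:,:2].astype(np.float32)*1000))
m[:]=0; m[40:350,70:460]=1
g=m&(z>.127)&(z<.15); print("deck z",np.median(z[g]))
cv2.imwrite("pics/w1z.png",cv2.resize((np.clip((z[165:235,240:320]-.04)/.08,0,1)*255).astype(np.uint8),None,fx=8,fy=8,interpolation=cv2.INTER_NEAREST))
E
```

```text
372 [0.530737   0.07193475 0.10672269] ((531.8418579101562, 71.63932037353516), (16.176176071166992, 16.12578010559082), 8.637701034545898)
1534 0.07898978231351225 ((531.9083862304688, 71.679931640625), 23.996740341186523)
deck z 0.1331687996566405<stdin>:10: RuntimeWarning: invalid value encountered in cast
```

View pics/w1c.png

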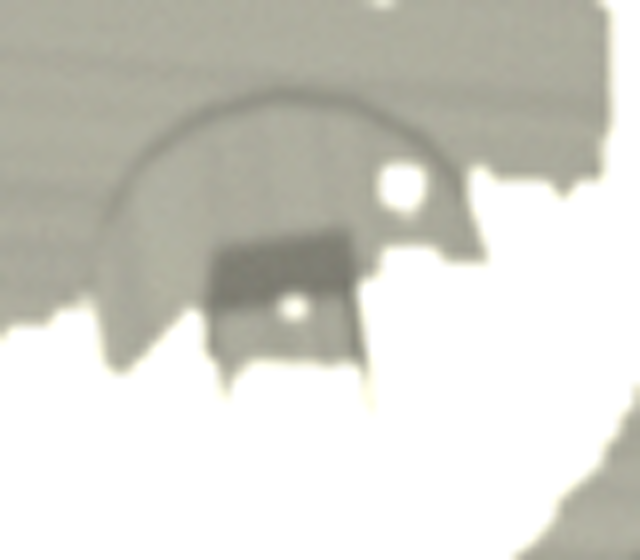

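View pics/w1z.png

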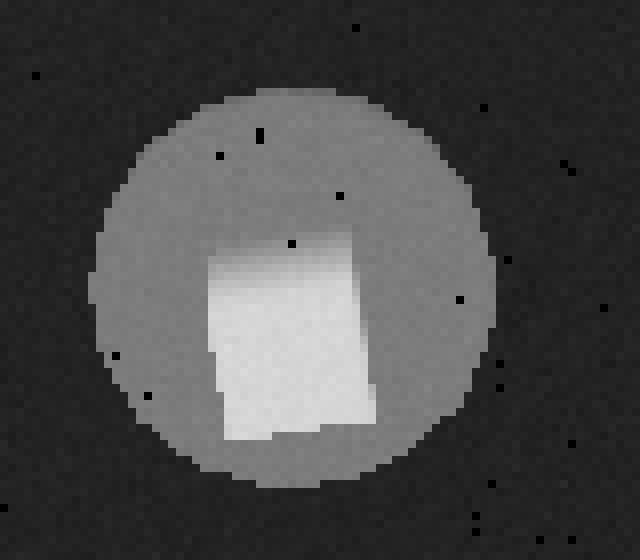

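The depth map shows the spindle square clearly: centre (0.5318, 0.0717), yaw 8.6°, 16.2 mm wide, and concentric with the 48 mm flange. Next I look at the rotor.

```bash
python3 -m handwheel '[[0.002,0,-0.06,0,0,0,1],[0.002,0,-0.06,0,0,0,1],[0.002,0,-0.06,0,0,0,1],[0.002,0,-0.06,0,0,0,1],[0.002,0.02,-0.059,0,0,0,1],[0,0,0,0,0,0,1],[0,0,0,0,0,0,1]]'
python3 snap.py w2 wrist
python3 - <<'E'
from h import *
c=np.load("pics/w2.npz"); W=cloud(c,c["T"]); z=W[...,2]
b=(z>.03)&(z<.09)&(abs(W[...,0]-.541)<.06)&(abs(W[...,1]+.222)<.06)
k=b&(z>.078); print(k.sum(),np.median(z[k]),cv2.minEnclosingCircle(W[k][:,:2].astype(np.float32)*1000))
b2=b&(z<.06); print(cv2.minEnclosingCircle(W[b2][:,:2].astype(np.float32)*1000))
t=b&(z>.04)&(z<.047);print(t.sum(),np.median(z[t]),cv2.minEnclosingCircle(W[t][:,:2].astype(np.float32)*1000))
vs,us=np.where(b2); print(us.min(),us.max(),vs.min(),vs.max())
cv2.imwrite("pics/w2c.png",cv2.resize(c["image"][vs.min()-8:vs.max()+8,us.min()-8:us.max()+8,::-1],None,fx=3.5,fy=3.5,interpolation=cv2.INTER_CUBIC))
E
```

```text
time: 3.45
tool_pos: [0.5403, -0.2227, 0.2088]
tcp_rot: [-1.572, -0.001, -0.004]
wrist_force: [0.7, -0.3, -0.3]
width: 1.004
3.45 [ 0.5403 -0.2227  0.2088] [ 0.7  -0.29 -0.27] 1.0036262219099785 [-0.43  0.11  1.83  0.    1.2  -2.  ]
596 0.0838129883401168 ((538.503173828125, -225.46348571777344), 12.078603744506836)
((538.6688842773438, -225.53086853027344), 49.290645599365234)
4372 0.04380645267771627 ((538.34619140625, -225.71603393554688), 42.57775115966797)
232 327 143 235
```

View pics/w2.png

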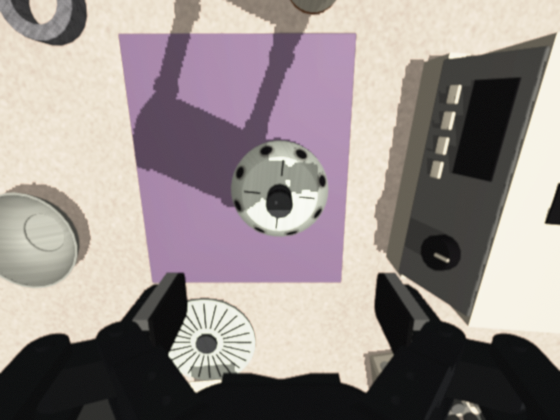

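View pics/w2c.png

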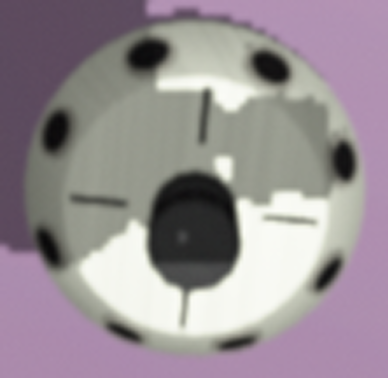

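```bash
python3 - <<'E'
from h import *
c=np.load("pics/w2.npz"); K=c["mtx"];T=c["T"]
def w(u,v,zw=.0435):
    d=T[:3,:3]@np.array([(u-K[0,2])/K[0,0],(v-K[1,2])/K[1,1],1]); return T[:3,3]+d*(zw-T[2,3])/d[2]
L=[((208,90),(202,143)),((186,290),(182,326)),((72,197),(127,204)),((264,217),(316,222))]
P=[]
for a,b in L:
    p=[w(224+q[0]/3.5-.36,135+q[1]/3.5-.36) for q in(a,b)]
    P.append(p); d=p[1]-p[0]; print(np.degrees(np.arctan2(d[1],d[0]))%90, p[0].round(4),p[1].round(4))
for i,j in((0,1),(2,3)):
    d=P[j][1]-P[i][0]; print(np.degrees(np.arctan2(d[1],d[0]))%90)
E
```

```text
83.5135090690498 [ 0.5056 -0.2215  0.0435] [ 0.5202 -0.2231  0.0435]
83.63604813557907 [ 0.5628 -0.2278  0.0435] [ 0.5738 -0.229   0.0435]
82.42690653508375 [ 0.5354 -0.2596  0.0435] [ 0.5374 -0.2442  0.0435]
84.2414686860966 [ 0.5413 -0.2057  0.0435] [ 0.5427 -0.191   0.0435]
83.6862528301339
83.87486808621274
```

```bash
python3 -m handwheel '[[-0.0018,0.05,-0.0028,0,0,0,1],[0,0.05,0,0,0,0,1],[0,0.04,0,0,0,0,1],[0,0.017,0,0,0,0,1],[0,0,0,0,0,0,1]]' 60
python3 snap.py w3 wrist
python3 -m handwheel '[[0,0,0,0,0,0,0],[0,0,0,0,0,0,0],[0,0,0,0,0,0,0],[0,0,0,0,0,0,0],[0,0,0,0,0,0,0],[0,0,0,0,0,0,0]]' 60
python3 snap.py w4 wrist
python3 - <<'E'
from h import *
for n in ("w3","w4"):
    c=np.load(f"pics/{n}.npz"); W=cloud(c,c["T"]); z=W[...,2]
    k=(z>.078)&(z<.09)&(abs(W[...,0]-.5385)<.02)&(abs(W[...,1]+.2255)<.011); print(k.sum(),np.nanmedian(z[k]),cv2.minEnclosingCircle(W[k][:,:2].astype(np.float32)*1000))
    t=(z>.04)&(z<.047)&(abs(W[...,0]-.5385)<.06)&(abs(W[...,1]+.2255)<.06);print(t.sum(),np.median(W[t],0))
E
```

```text
time: 4.12
tool_pos: [0.5373, -0.2239, 0.0493]
tcp_rot: [-1.57, 0.0, 0.001]
wrist_force: [0.8, 0.4, 0.5]
width: 1.002
4.125 [ 0.5373 -0.2239  0.0493] [0.81 0.36 0.54] 1.0019864017255886 [-0.44  0.27  1.96  0.    0.91 -2.01]
time: 4.92
tool_pos: [0.5376, -0.2254, 0.0501]
tcp_rot: [-1.571, -0.0, -0.001]
wrist_force: [-1.0, 0.9, 6.1]
width: 0.261
4.925 [ 0.5376 -0.2254  0.0501] [-1.01  0.85  6.06] 0.261054075997796 [-0.44  0.27  1.96 -0.    0.91 -2.01]
2674 0.08381612854680962 ((538.293212890625, -225.8519744873047), 12.447726249694824)
13283 [ 0.5270235  -0.22565677  0.04389558]
2798 0.08384067257422687 ((536.8715209960938, -223.63255310058594), 15.207499504089355)
9296 [ 0.52026409 -0.22656898  0.04381069]
```

View pics/w4.png

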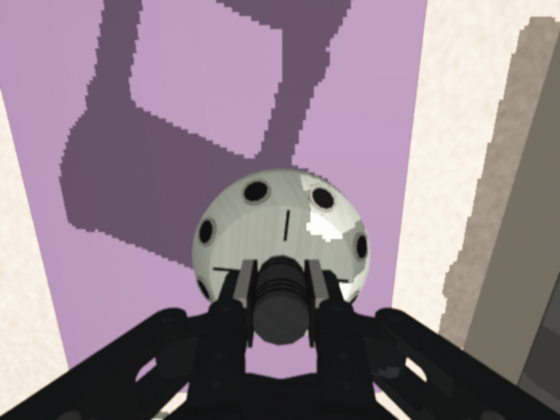

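```bash
python3 -m handwheel '[[0,-0.03,0,0,0,0,0],[0,-0.05,0,0,0,0,0],[0,-0.05,0,0,0,0,0],[0,-0.05,0,0,0,0,0],[0,0,0,0,0,0,0],[0,0,0,0,0,0,0]]' 60
python3 snap.py w5 wrist
python3 - <<'E'
from h import *
for n in ("w4","w5"):
    c=np.load(f"pics/{n}.npz"); Tl=np.linalg.inv(c["tool"])@c["T"]; W=cloud(c,Tl) # tool frame
    y=W[...,1]; 
    # world heights in tool: y=0 at TCP; knob top at y=-0.033, rotor top y=+.007
    m=(abs(W[...,0])<.06)&(abs(W[...,2])<.06)
    k=m&(abs(W[...,2])<.0105)&(abs(W[...,0])<.025)&(y<-.025)&(y>-.045); print(n,k.sum(),np.median(y[k]))
    # circle fit on top-rim far arc: boundary pixels
    p=W[k][:,[0,2]]*1000; print("x range",np.percentile(p[:,0],[0,.5,50,99.5,100]).round(2),"z",np.percentile(p[:,1],[0,50,100]).round(2))
    t=m&(y>.0)&(y<.03); p=W[t]; print("top plane y",np.median(p[abs(p[:,1]-.007)<.006][:,1]),"body circle",t.sum(),cv2.minEnclosingCircle(p[:,[0,2]].astype(np.float32)*1000))
    f=p[(abs(p[:,1]-np.median(p[:,1]))<.008)]; A=np.c_[f[:,0],f[:,2],np.ones(len(f))]
    f=p[(abs(p[:,1]-.0065)<.003)]; A=np.c_[f[:,0],f[:,2],np.ones(len(f))]; print("tilt",np.linalg.lstsq(A,f[:,1],rcond=None)[0])
E
```

```text
time: 5.72
tool_pos: [0.5359, -0.2246, 0.2272]
tcp_rot: [-1.569, 0.003, 0.002]
wrist_force: [0.1, -0.2, -3.6]
width: 0.262
5.725 [ 0.5359 -0.2246  0.2272] [ 0.07 -0.2  -3.62] 0.2623124863227358 [-0.44  0.09  1.81 -0.    1.24 -2.01]
w4 2883 -0.033650548550656134
x range [-13.02 -11.78  -2.04  12.19  13.17] z [-10.46   0.03  10.5 ]
top plane y 0.00643712208789704 body circle 15186 ((1.3679077625274658, -0.9972110390663147), 50.15413284301758)
tilt [-0.00825045  0.0002067   0.00629617]
w5 2868 -0.03364256403763997
x range [-13.   -11.78  -2.02  12.05  13.26] z [-10.49   0.03  10.5 ]
top plane y 0.006485330061803851 body circle 15150 ((1.3749644756317139, -1.185245156288147), 50.16582107543945)
tilt [-0.00792707 -0.0001488   0.00635229]
```

View pics/w5.png

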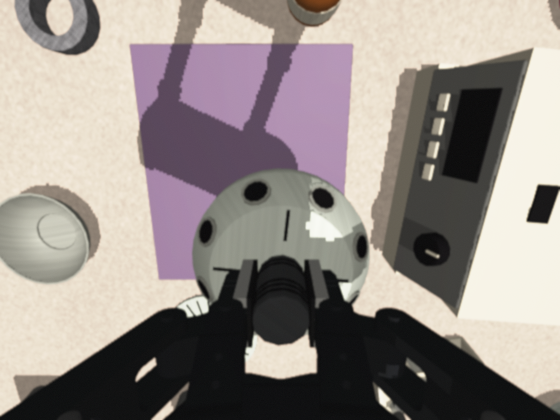

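```bash
cat > calc.py <<'E'
from h import *
from scipy.optimize import least_squares
def plane(P,ax=1):
    o=[0,2]; A=np.c_[P[:,o[0]],P[:,o[1]],np.ones(len(P))]; b=P[:,1]
    for _ in range(5):
        s=np.linalg.lstsq(A,b,rcond=None)[0]; g=abs(A@s-b)<.002; A,b=A[g],b[g]
    return s.round(4),len(b)
def tl(n):
    c=np.load(f"pics/{n}.npz"); return c,cloud(c,np.linalg.inv(c["tool"])@c["T"])
c,W=tl("w1"); zw=cloud(c,c["T"])[...,2]
m=(abs(zw-.1325)<.006); print("w1 deck",plane(W[m])); m=abs(zw)<.012; print("w1 table",plane(W[m]))
c,W=tl("w2"); zw=cloud(c,c["T"])[...,2]
m=(abs(zw-.003)<.012); print("w2 table",plane(W[m]))
c,W=tl("w5"); zw=cloud(c,c["T"])[...,2]
m=(abs(zw-.003)<.012); print("w5 table",plane(W[m]))
E
python3 calc.py
```

```text
w1 deck (array([0.0027, 0.0011, 0.0953]), 56763)
w1 table (array([0.0025, 0.0045, 0.2269]), 57213)
w2 table (array([0.004 , 0.0006, 0.2071]), 78796)
w5 table (array([-0.0013,  0.0021,  0.2259]), 82449)
```

```bash
cat >> calc.py <<'E'
c,W=tl("w1"); zw=cloud(c,c["T"])[...,2]; mm=np.zeros(zw.shape,bool); mm[165:235,240:320]=1
def ci(P): (a,b),r=cv2.minEnclosingCircle((P[:,[0,2]]*1000).astype(np.float32)); return round(a,2),round(b,2),round(r,2)
k=mm&(zw>.07)&(zw<.086); print("flange tool",ci(W[k]))
k=mm&(zw>.1025)&(zw<.115); rr=cv2.minAreaRect((W[k][:,[0,2]]*1000).astype(np.float32)); print("tip tool",rr)
print("w1 tool",c["tool"][:3,3], "w1 x az",np.degrees(np.arctan2(c["tool"][1,0],c["tool"][0,0])))
c,W=tl("w5"); print("w5 x az",np.degrees(np.arctan2(c["tool"][1,0],c["tool"][0,0])))
y=W[...,1]; t=(y>.0)&(y<.035)&(abs(W[...,0])<.06)&(abs(W[...,2])<.06)
P=W[t]*1000; 
# boundary by azimuth: max radius per bin about approx centre
cx=np.array([1.4,-1.]); d=P[:,[0,2]]-cx; az=np.degrees(np.arctan2(d[:,1],d[:,0])); r=np.hypot(*d.T)
pts=[]
for a in range(-180,180,6):
    g=(az>=a)&(az<a+6)
    if g.sum()>20:
        i=np.argsort(r[g])[-6:]; q=P[g][i]; pts.append(np.r_[np.median(q,0),a])
pts=np.array(pts); rr=np.hypot(pts[:,0]-1.4,pts[:,2]+1); 
g=rr>47; print(g.sum(),pts[g][:,3])
f=lambda v:np.hypot(pts[g][:,0]-v[0],pts[g][:,2]-v[1])-v[2]
s=least_squares(f,[1.4,-1,50],loss="soft_l1",f_scale=.3); print("rim fit",s.x,np.std(f(s.x)))
E
python3 calc.py
python3 - <<'E'
import sys; sys.path.insert(0,'.')
from h import *
c=np.load("pics/w5.npz"); cv2.imwrite("pics/w5c.png",cv2.resize(c["image"][160:300,180:380,::-1],None,fx=4,fy=4,interpolation=cv2.INTER_CUBIC))
E
```

```text
w1 deck (array([0.0027, 0.0011, 0.0953]), 56763)
w1 table (array([0.0025, 0.0045, 0.2269]), 57213)
w2 table (array([0.004 , 0.0006, 0.2071]), 78796)
w5 table (array([-0.0013,  0.0021,  0.2259]), 82449)
flange tool (1.2, -5.23, 24.0)
tip tool ((1.2045621871948242, -5.263223648071289), (16.176586151123047, 16.12529182434082), 8.677895545959473)
w1 tool [0.53034114 0.07687723 0.22839359] w1 x az -0.03679566453041807
w5 x az -0.04936968217195428
39 [-180. -174. -168. -162. -156. -150. -144. -138. -132. -126. -120. -114.
 -108. -102.  -96.  -90.  -84.  -78.  -72.   60.   66.   72.   78.   84.
   90.   96.  102.  108.  114.  120.  126.  132.  138.  144.  150.  156.
  162.  168.  174.]
rim fit [ 0.80284726 -0.95675373 49.46814878] 0.20209467994737487
```

View pics/w5c.png

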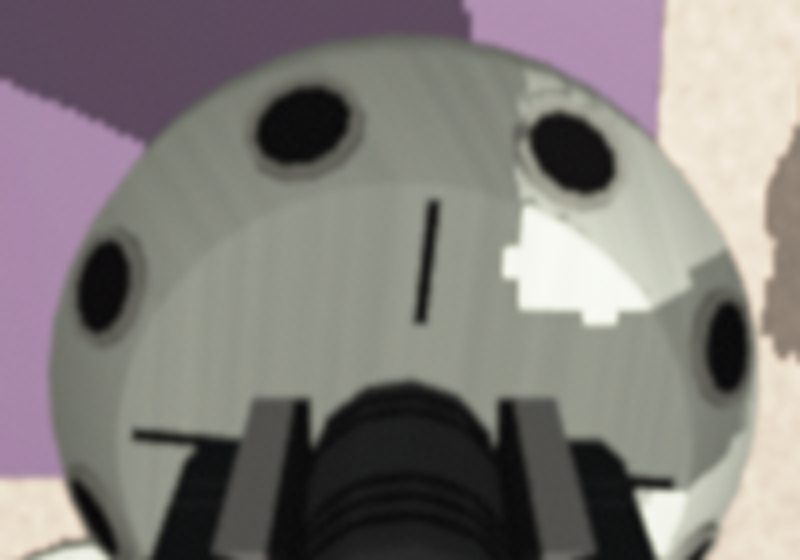

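```bash
python3 -m handwheel '[[-0.0015,0,0.0595,0,0,0,0],[-0.0015,0,0.0595,0,0,0,0],[-0.0015,0,0.0595,0,0,0,0],[-0.0015,0,0.0595,0,0,0,0],[-0.0015,0,0.0595,0,0,0,0],[0,0,0,0,-0.13,0,0],[0,0,0,0,-0.129,0,0],[0,0,0,0,0,0,0]]' 60
python3 -m handwheel '[[0,0.02,0,0,0,0,0],[0,0,0,0,0,0,0],[0,0,0,0,0,0,0]]'
python3 - <<'E'
from workcell import bot,optics
from h import *
a=[];z=0
for i in range(16):
    s=bot.read_state(); c=optics.read_camera("wrist"); a.append(np.r_[s["tool_pos"],s["tcp_rot"],s["wrist_force"]])
a=np.array(a); m=a.mean(0); print(m.round(4),a.std(0).round(4)); T=np.eye(4); T[:3,:3]=R.from_rotvec(m[3:6]).as_matrix(); T[:3,3]=m[:3]
print(np.degrees(np.arctan2(T[1,0],T[0,0])))
np.savez("pics/w6.npz",image=c["image"],z_map=c["z_map"],mtx=c["mtx"],T=T@c["hand_eye"],tool=T); cv2.imwrite("pics/w6.png",c["image"][:,:,::-1])
E
```

```text
time: 6.78
tool_pos: [0.5281, 0.0726, 0.2262]
tcp_rot: [-1.561, -0.198, 0.206]
wrist_force: [0.1, 0.3, -3.5]
width: 0.264
time: 7.15
tool_pos: [0.5295, 0.0721, 0.2088]
tcp_rot: [-1.561, -0.2, 0.203]
wrist_force: [0.1, -0.5, -2.6]
width: 0.262
[ 0.53    0.0724  0.2096 -1.5613 -0.2027  0.2021  0.037   0.0806 -3.2629] [2.000e-04 1.000e-04 3.000e-04 0.000e+00 7.000e-04 5.000e-04 5.452e-01
 4.246e-01 4.771e-01]
14.77129177095705
```

View pics/w6.png

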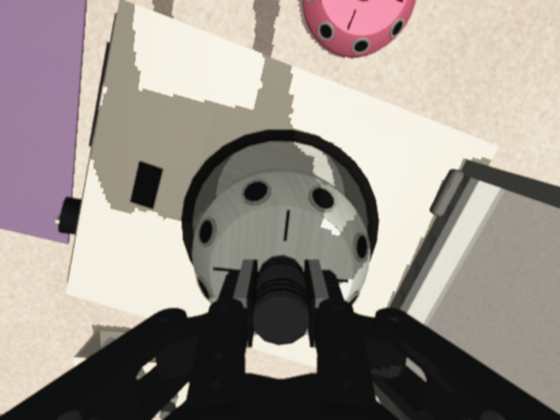

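```bash
cat > bowl.py <<'E'
from h import *
from scipy.optimize import least_squares
def fit(P,c0,mode,rng):
    d=P-c0; az=np.degrees(np.arctan2(d[:,1],d[:,0])); r=np.hypot(*d.T); pts=[]
    for a in range(-180,180,5):
        g=(az>=a)&(az<a+5)&(r>rng[0])&(r<rng[1])
        if g.sum()>8:
            i=np.argsort(r[g]); i=i[:4] if mode=="min" else i[-4:]; pts.append(np.median(P[g][i],0))
    p=np.array(pts); f=lambda v:np.hypot(p[:,0]-v[0],p[:,1]-v[1])-v[2]
    s=least_squares(f,[*c0,np.mean(rng)],loss="soft_l1",f_scale=.3); return s.x.round(2),len(p),f(s.x).std().round(2)
def go(n,c0,rot=False):
    c=np.load(f"pics/{n}.npz"); zw=cloud(c,c["T"])[...,2]; W=cloud(c,np.linalg.inv(c["tool"])@c["T"])*1000
    m=(zw>.130)&(zw<.142); q=W[m][:,[0,2]]; print(n,"bowl",fit(q,np.array(c0),"min",(56,70)), np.median(zw[m]))
    return c,zw,W
go("w1",(1.2,-5.2)); c,zw,W=go("w6",(1.,-1.))
y=W[...,1]; m=(y>0)&(y<35); print("rotor",fit(W[m][:,[0,2]],np.array([.8,-1.]),"max",(47,52)))
E
python3 bowl.py
```

```text
w1 bowl (array([ 1.36, -5.2 , 62.82]), 72, np.float64(0.16)) 0.1331740239574067
w6 bowl (array([ 2.36, -1.3 , 63.13]), 44, np.float64(1.1)) 0.13340834981950808
rotor (array([ 0.66, -0.56, 49.5 ]), 47, np.float64(0.22))
```

```bash
cat >> bowl.py <<'E'
print('---')
def fit2(P,c0,mode,rng,R0,azr):
    d=P-c0; az=np.degrees(np.arctan2(d[:,1],d[:,0])); r=np.hypot(*d.T); pts=[]
    for a in range(azr[0],azr[1],5):
        g=(az>=a)&(az<a+5)&(r>rng[0])&(r<rng[1])
        if g.sum()>8:
            i=np.argsort(r[g]); i=i[:4] if mode=="min" else i[-4:]; pts.append(np.median(P[g][i],0))
    p=np.array(pts); f=lambda v:np.hypot(p[:,0]-v[0],p[:,1]-v[1])-R0
    s=least_squares(f,c0,loss="soft_l1",f_scale=.3); return s.x.round(2),len(p),f(s.x).round(1)
m=(zw>.130)&(zw<.142)
for L in (60,80,100,120): print(fit2(W[m][:,[0,2]],np.array([1.5,-1]),"min",(56,70),62.82,(-L,L)))
m=(y>0)&(y<35)
for L in (60,80,100): print("rotor",fit2(W[m][:,[0,2]],np.array([.8,-1]),"max",(47,53),49.5,(-L,L)))
E
python3 bowl.py|sed -n '/---/,$p'
```

```text
---Traceback (most recent call last):
  File "bowl.py", line 27, in <module>
    for L in (60,80,100,120): print(fit2(W[m][:,[0,2]],np.array([1.5,-1]),"min",(56,70),62.82,(-L,L)))
                                    ~~~~^^^^^^^^^^^^^^^^^^^^^^^^^^^^^^^^^^^^^^^^^^^^^^^^^^^^^^^^^^^^^
  File "bowl.py", line 25, in fit2
    s=least_squares(f,c0,loss="soft_l1",f_scale=.3); return s.x.round(2),len(p),f(s.x).round(1)
    return func(*args, **kwargs)
    vector_fun = VectorFunction(
        fun_wrapped,
    ...<6 lines>...
        workers=workers
    )
    self._update_fun()
    ~~~~~~~~~~~~~~~~^^
    self.f = self.fun_wrapped(xp_copy(self.x))
             ~~~~~~~~~~~~~~~~^^^^^^^^^^^^^^^^^
    return np.atleast_1d(self.fun(x))
                         ~~~~~~~~^^^
    return self.f(x, *self.args, **self.kwargs)
           ~~~~~~^^^^^^^^^^^^^^^^^^^^^^^^^^^^^^
  File "bowl.py", line 24, in <lambda>
    p=np.array(pts); f=lambda v:np.hypot(p[:,0]-v[0],p[:,1]-v[1])-R0
                                         ~^^^^^
IndexError: too many indices for array: array is 1-dimensional, but 2 were indexed
```

```bash
sed -i 's/W\[m\]\[:,\[0,2\]\],np.array(\[1.5,-1\])/-W[m][:,[0,2]],np.array([-1.5,1])/; s/W\[m\]\[:,\[0,2\]\],np.array(\[.8,-1\]),"max",(47/-W[m][:,[0,2]],np.array([-.8,1.]),"max",(47/; s/np.array(\[-1.5,1\])/np.array([-1.5,1.])/' bowl.py; sed -i "s/print('---')/print('---');go('w1',(1.2,-5.2))/" bowl.py
python3 bowl.py 2>&1|sed -n '/---/,$p'
```

```text
---
w1 bowl (array([ 1.36, -5.2 , 62.82]), 72, np.float64(0.16)) 0.1331740239574067
(array([-1.93,  1.32]), 24, array([ 0.2, -0.1,  0.1,  0. , -0.2,  0.1, -0.1, -0.1, -0. , -0.2,  0.2,
        0.2,  0.2,  0.1, -0.1,  0. , -0. , -0.2,  0.1, -0.1,  0.1, -0.1,
       -0.1,  0.2]))
(array([-1.94,  1.3 ]), 32, array([-0.1,  0.3, -0. , -0.1,  0.1, -0.1,  0.1, -0. , -0.2,  0.1, -0.2,
       -0.1, -0. , -0.2,  0.2,  0.2,  0.2,  0.1, -0.1,  0. , -0. , -0.2,
        0.1, -0.1,  0.1, -0. , -0.1,  0.2, -0. , -0.1, -0.1,  0.1]))
(array([-1.94,  1.31]), 40, array([ 1.5,  0. , -0.1,  0. , -0.1,  0.3, -0. , -0.1,  0.1, -0.1,  0.1,
       -0. , -0.2,  0.1, -0.1, -0.1, -0. , -0.2,  0.2,  0.2,  0.2,  0.1,
       -0.1,  0. , -0. , -0.2,  0.1, -0.1,  0.1, -0.1, -0.1,  0.2, -0. ,
       -0.1, -0.1,  0.1,  0.2, -0.1,  0. ,  0.6]))
(array([-1.96,  1.31]), 44, array([ 5.6,  3.8,  1.5,  0. , -0.1,  0. , -0.1,  0.3, -0. , -0.1,  0.2,
       -0.1,  0.1,  0. , -0.2,  0.1, -0.1, -0.1, -0. , -0.2,  0.2,  0.2,
        0.2,  0.1, -0.1,  0. , -0. , -0.1,  0.1, -0.1,  0.1, -0. , -0.1,
        0.2, -0. , -0.1, -0.1,  0.1,  0.2, -0.1,  0. ,  0.6,  2. ,  4.4]))
rotor (array([-0.67,  0.59]), 24, array([-0.1,  0.1,  0. ,  0.1, -0. ,  0. ,  0. ,  0. ,  0. , -0.1, -0.1,
       -0.1,  0. , -0. ,  0. , -0. ,  0. ,  0. , -0. ,  0.1, -0. ,  0.1,
       -0.2,  0.1]))
rotor (array([-0.67,  0.58]), 32, array([ 0.2, -0.1,  0.1, -0. , -0.1,  0.1,  0. ,  0.1, -0. ,  0. ,  0. ,
        0. ,  0. , -0.1, -0.1, -0.1,  0. , -0. ,  0. , -0. ,  0. ,  0. ,
       -0. ,  0.1, -0. ,  0.1, -0.2,  0.1, -0.1,  0.1, -0. ,  0.1]))
rotor (array([-0.67,  0.6 ]), 40, array([ 0. ,  0.2, -0. ,  0.1,  0.2, -0.1,  0.1, -0. , -0.1,  0.1,  0. ,
        0.1, -0. ,  0. ,  0. ,  0. ,  0.1, -0.1, -0.1, -0.1,  0. , -0. ,
        0. , -0. ,  0. ,  0. , -0. ,  0.1, -0. ,  0.1, -0.2,  0. , -0.1,
        0.1, -0.1,  0.1,  0.1,  0.3, -0.1,  0.4]))
```

```bash
python3 -m handwheel '[[0.0011,0.02,-0.0007,0,0,0,0],[0,0.02,0,0,0,0,0],[0,0.01,0,0,0,0,0],[0,0,0,0,0,0,0],[0,0,0,0,0,0,0]]'
python3 -m handwheel '[[0,0.003,0,0,0,0,0],[0,0,0,0,0,0,0]]'
python3 -m handwheel '[[0,0.002,0,0,0,0,0],[0,0,0,0,0,0,0]]'
python3 -m handwheel '[[0,0.002,0,0,0,0,0],[0,0,0,0,0,0,0]]'
```

```text
time: 8.57
tool_pos: [0.5318, 0.0721, 0.1602]
tcp_rot: [-1.561, -0.204, 0.202]
wrist_force: [-0.3, -0.8, -2.9]
width: 0.26
time: 8.82
tool_pos: [0.5312, 0.072, 0.1565]
tcp_rot: [-1.561, -0.203, 0.202]
wrist_force: [0.7, -0.7, -3.1]
width: 0.258
time: 9.07
tool_pos: [0.531, 0.072, 0.1541]
tcp_rot: [-1.561, -0.202, 0.203]
wrist_force: [-0.0, 0.1, -3.3]
width: 0.263
time: 9.32
tool_pos: [0.5309, 0.072, 0.152]
tcp_rot: [-1.561, -0.202, 0.203]
wrist_force: [-0.0, 0.9, -2.9]
width: 0.266
```

```bash
python3 -m handwheel '[[0,0.0015,0,0,0,0,0],[0,0,0,0,0,0,0]]'
python3 -m handwheel '[[0,0.001,0,0,0,0,0],[0,0,0,0,0,0,0]]'
python3 -m handwheel '[[0,0.001,0,0,0,0,0],[0,0,0,0,0,0,0]]'
```

```text
time: 9.57
tool_pos: [0.531, 0.072, 0.1506]
tcp_rot: [-1.561, -0.202, 0.203]
wrist_force: [-0.6, 0.4, -2.8]
width: 0.26
time: 9.82
tool_pos: [0.5311, 0.072, 0.1497]
tcp_rot: [-1.561, -0.203, 0.203]
wrist_force: [-0.5, -0.1, -3.5]
width: 0.264
time: 10.07
tool_pos: [0.531, 0.072, 0.1487]
tcp_rot: [-1.561, -0.203, 0.203]
wrist_force: [0.7, 0.3, -3.4]
width: 0.264
```

```bash
python3 -m handwheel '[[0,0.0015,0,0,0,0,0],[0,0,0,0,0,0,0]]'
python3 -m handwheel '[[0,0.0015,0,0,0,0,0],[0,0,0,0,0,0,0]]'
python3 -m handwheel '[[0,0.0015,0,0,0,0,0],[0,0,0,0,0,0,0]]'
python3 -c "from workcell import bot;print(bot.read_state()['torque'])"
```

```text
time: 10.32
tool_pos: [0.531, 0.072, 0.1471]
tcp_rot: [-1.561, -0.202, 0.203]
wrist_force: [0.0, 0.5, -3.3]
width: 0.261
time: 10.58
tool_pos: [0.5309, 0.072, 0.1456]
tcp_rot: [-1.561, -0.202, 0.203]
wrist_force: [-0.1, -0.1, -3.8]
width: 0.265
time: 10.82
tool_pos: [0.531, 0.072, 0.1441]
tcp_rot: [-1.561, -0.202, 0.203]
wrist_force: [-0.9, -0.2, -3.7]
width: 0.262
[-0.013868    0.01137061  0.01378946]
```

It has gone over the spindle tip with no contact force. I keep lowering and watch the force.

```bash
for i in 1; do :; done
python3 -m handwheel '[[0,0.002,0,0,0,0,0],[0,0.002,0,0,0,0,0],[0,0,0,0,0,0,0]]'
python3 -m handwheel '[[0,0.002,0,0,0,0,0],[0,0.002,0,0,0,0,0],[0,0,0,0,0,0,0]]'
python3 -m handwheel '[[0,0.002,0,0,0,0,0],[0,0.002,0,0,0,0,0],[0,0,0,0,0,0,0]]'
```

```text
time: 11.2
tool_pos: [0.5308, 0.072, 0.14]
tcp_rot: [-1.561, -0.202, 0.203]
wrist_force: [0.5, -0.3, -2.7]
width: 0.265
time: 11.58
tool_pos: [0.5309, 0.072, 0.136]
tcp_rot: [-1.561, -0.202, 0.203]
wrist_force: [-0.5, 0.9, -4.1]
width: 0.261
time: 11.95
tool_pos: [0.5309, 0.072, 0.132]
tcp_rot: [-1.561, -0.202, 0.203]
wrist_force: [0.2, 0.5, -4.3]
width: 0.261
```

```bash
python3 snap.py w7 wrist; python3 snap.py s7 scene
```

```text
11.95 [0.5309 0.072  0.132 ] [ 0.16  0.51 -4.27] 0.2606004683015737 [ 0.09  0.09  2.    0.    1.05 -1.74]
12.0 [0.531  0.072  0.1321] [-0.1   1.15 -3.03] 0.2617470845201257 [ 0.09  0.09  2.    0.    1.05 -1.74]
```

View pics/w7.png

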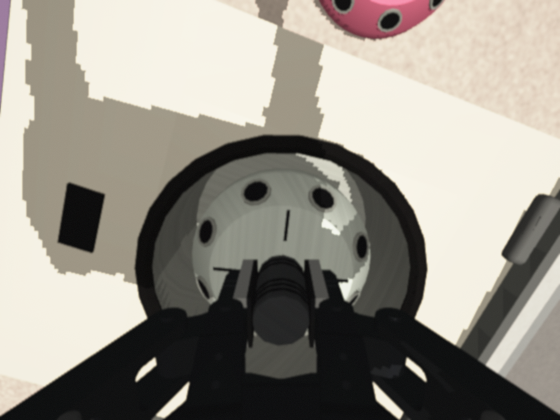

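The rotor is centred in the bowl (knob at about px 281,300) with its weight still on the gripper.

```bash
python3 -m handwheel '[[0,0.002,0,0,0,0,0],[0,0.002,0,0,0,0,0],[0,0,0,0,0,0,0]]'
python3 -m handwheel '[[0,0.001,0,0,0,0,0],[0,0,0,0,0,0,0]]'
python3 -m handwheel '[[0,0.001,0,0,0,0,0],[0,0,0,0,0,0,0]]'
python3 -m handwheel '[[0,0.0007,0,0,0,0,0],[0,0,0,0,0,0,0]]'
```

```text
time: 12.42
tool_pos: [0.5308, 0.072, 0.1279]
tcp_rot: [-1.561, -0.202, 0.203]
wrist_force: [0.5, -0.1, -3.4]
width: 0.263
time: 12.68
tool_pos: [0.531, 0.072, 0.1272]
tcp_rot: [-1.561, -0.203, 0.203]
wrist_force: [-0.5, -0.1, -3.8]
width: 0.26
time: 12.92
tool_pos: [0.531, 0.072, 0.1262]
tcp_rot: [-1.561, -0.203, 0.203]
wrist_force: [-0.1, 0.1, -2.6]
width: 0.26
time: 13.18
tool_pos: [0.5311, 0.072, 0.1255]
tcp_rot: [-1.561, -0.203, 0.203]
wrist_force: [0.3, 0.7, -3.8]
width: 0.262
```

```bash
python3 -m handwheel '[[0,0.0005,0,0,0,0,0],[0,0,0,0,0,0,0]]'
python3 -m handwheel '[[0,0.0005,0,0,0,0,0],[0,0,0,0,0,0,0]]'
python3 -m handwheel '[[0,0.0005,0,0,0,0,0],[0,0,0,0,0,0,0]]'
```

```text
time: 13.42
tool_pos: [0.5312, 0.072, 0.1252]
tcp_rot: [-1.561, -0.203, 0.203]
wrist_force: [1.2, -0.3, -2.8]
width: 0.261
time: 13.68
tool_pos: [0.5313, 0.0721, 0.1251]
tcp_rot: [-1.561, -0.203, 0.202]
wrist_force: [-1.8, 0.2, 1.9]
width: 0.264
time: 13.92
tool_pos: [0.5314, 0.0721, 0.1251]
tcp_rot: [-1.561, -0.203, 0.202]
wrist_force: [-3.0, -0.8, 5.6]
width: 0.264
```

```bash
python3 -m handwheel '[[0,-0.001,0,0,0,0,0.5],[0,0,0,0,0,0,0.5],[0,0,0,0,0,0,0.5],[0,0,0,0,0,0,0.5]]'
python3 -m handwheel '[[0,-0.03,0,0,0,0,0.5],[0,-0.05,0,0,0,0,0.5],[0,-0.05,0,0,0,0,0.5],[0,0,0,0,0,0,0.5],[0,0,0,0,0,0,0.5]]'
python3 snap.py w8 wrist; python3 snap.py s8 scene
python3 - <<'E'
from h import *
c=np.load("pics/w8.npz"); W=cloud(c,c["T"]); x,y,z=W[...,0],W[...,1],W[...,2]
d=np.hypot(x-.5318,y-.0717)
k=(d<.02)&(z>.145)&(z<.175); print("knob top",k.sum(),np.median(z[k]),cv2.minEnclosingCircle(W[k][:,:2].astype(np.float32)*1000))
k=(d<.036)&(d>.016)&(z>.1)&(z<.13); P=W[k]; A=np.c_[P[:,:2]-[.5318,.0717],np.ones(len(P))]; print("top",np.median(P[:,2]),np.linalg.lstsq(A,P[:,2],rcond=None)[0])
k=(z>.127)&(z<.142); print("deck",np.median(z[k]))
E
```

```text
time: 14.42
tool_pos: [0.5311, 0.072, 0.125]
tcp_rot: [-1.561, -0.203, 0.203]
wrist_force: [1.1, -0.5, -0.6]
width: 0.5
time: 15.05
tool_pos: [0.5309, 0.072, 0.2548]
tcp_rot: [-1.561, -0.203, 0.203]
wrist_force: [0.6, -0.3, -0.3]
width: 0.505
15.05 [0.5309 0.072  0.2548] [ 0.61 -0.29 -0.32] 0.5046514730217936 [ 0.09 -0.01  1.87 -0.    1.28 -1.74]
15.1 [0.5302 0.0719 0.2537] [0.65 0.09 0.69] 0.49812143530223413 [ 0.09 -0.01  1.87  0.    1.28 -1.74]
knob top 797 0.15862327275840407 ((532.2908935546875, 71.73676300048828), 12.147409439086914)
top 0.11899536664125779 [-4.81436875e-04  1.84992991e-05  1.18991297e-01]
deck 0.13310457987271476
```

View pics/w8.png

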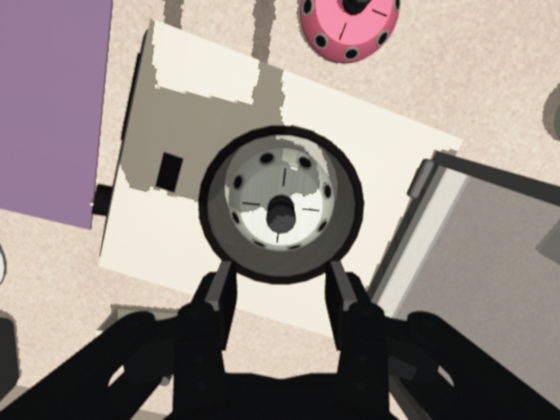

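View pics/s8.png

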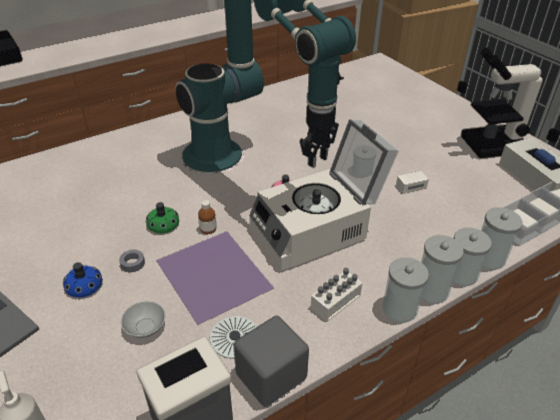

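```bash
python3 snap.py t8 top; python3 - <<'E'
from h import *
S=np.array([.5318,.0717]); a=np.radians(85.1); ux=np.array([np.cos(a),np.sin(a)]); uy=np.array([-ux[1],ux[0]])
for n in ("t8","s8"):
    c=np.load(f"pics/{n}.npz"); W=cloud(c,c["T"]); X=(W[...,:2]-S)@ux; Y=(W[...,:2]-S)@uy; Z=W[...,2]
    m=(X>.08)&(X<.25)&(abs(Y)<.1)&(Z>.14)&(Z<.4); print(n,m.sum(),"maxz",np.nanmax(Z[m]),"Y",Y[m].min(),Y[m].max())
    for zl in np.arange(.14,.36,.02):
        g=m&(Z>=zl)&(Z<zl+.02)
        if g.sum(): print(round(zl,2),g.sum(),np.percentile(X[g],[0,10,50,90,100]).round(3))
    # lip
    g=m&(abs(Y)<.028)&(Z>.29); print("top mid",np.c_[X[g],Y[g],Z[g]][np.argsort(-Z[g])[:8]].round(3))
    H=np.hypot(X-.1,Z-.135); g=m&(H>.18); print("far",g.sum(),np.median(Y[g]),np.median(X[g]),np.median(Z[g]),H[g].max())
E
```

```text
15.15 [0.5299 0.0719 0.2531] [ 0.4   0.85 -0.84] 0.49566814299172735 [ 0.09 -0.01  1.87 -0.    1.28 -1.74]
t8 1650 maxz 0.3249060258817278 Y -0.09163241556577595 0.08919028216274587
0.14 200 [0.085 0.103 0.111 0.154 0.158]
0.16 141 [0.145 0.155 0.158 0.161 0.164]
0.18 157 [0.139 0.161 0.164 0.167 0.17 ]
0.2 141 [0.136 0.166 0.17  0.172 0.176]
0.22 32 [0.132 0.132 0.16  0.17  0.18 ]
0.24 24 [0.135 0.136 0.141 0.177 0.187]
0.26 31 [0.141 0.143 0.152 0.181 0.19 ]
0.28 501 [0.146 0.154 0.185 0.197 0.201]
0.3 390 [0.151 0.155 0.162 0.175 0.193]
0.32 33 [0.158 0.16  0.163 0.165 0.166]
top mid [[ 0.163 -0.006  0.325]
 [ 0.165  0.006  0.324]
 [ 0.16   0.024  0.324]
 [ 0.163 -0.001  0.323]
 [ 0.16  -0.001  0.323]
 [ 0.164 -0.013  0.323]
 [ 0.158  0.02   0.323]
 [ 0.166 -0.025  0.322]]
far 680 0.0016679403368166396 0.18054326284649597 0.29889005024139725 0.20013602845577225
s8 3259 maxz 0.32450942915906944 Y -0.0984380021082451 0.09204301523841256
0.14 511 [0.094 0.105 0.135 0.156 0.163]
0.16 360 [0.109 0.118 0.156 0.163 0.169]
0.18 374 [0.116 0.125 0.163 0.17  0.174]
0.2 383 [0.12  0.13  0.17  0.176 0.181]
0.22 386 [0.129 0.137 0.176 0.182 0.188]
0.24 397 [0.133 0.143 0.182 0.188 0.196]
0.26 186 [0.14  0.146 0.166 0.188 0.198]
0.28 331 [0.145 0.154 0.181 0.199 0.205]
0.3 306 [0.151 0.155 0.16  0.172 0.191]
0.32 25 [0.16  0.161 0.164 0.167 0.169]
top mid [[ 0.164  0.016  0.325]
 [ 0.163  0.     0.323]
 [ 0.162  0.003  0.323]
 [ 0.163 -0.009  0.322]
 [ 0.161  0.016  0.322]
 [ 0.164  0.015  0.322]
 [ 0.163  0.01   0.322]
 [ 0.163 -0.019  0.322]]
far 397 -0.02204016087368785 0.17179050207125496 0.3022017529230684 0.19997834107309814
```

Rotor is home: top face reads 0.119 and knob top 0.1586 (expected 0.118 and 0.158, with the camera reading about 0.8 mm high), level and centred. The lid is open at about 1.87 rad, so I move closed fingers behind its outer face.

```bash
python3 -m handwheel '[[0,-0.06,0,0,0.172,0,0],[0,-0.06,0,0,0.172,0,0],[0,-0.026,0,0,0,0,0],[0,0,0.05,0,0,0,0],[0,0,0.05,0,0,0,0],[0,0,0.05,0,0,0,0],[0,0,0.05,0,0,0,0],[0,0,0.055,0,0,0,0]]'
python3 -m handwheel '[[0,0,0,0,0,0,0],[0,0.05,0,0,0,0,0],[0,0.05,0,0,0,0,0],[0,0.025,0,0,0,0,0],[0,0,0,0,0,0,0],[0,0,0,0,0,0,0]]'
python3 snap.py s9 scene
cat > cf.py <<'E'
from h import *; from workcell import bot
S=np.array([.5318,.0717]); a=np.radians(85.1); ux=np.array([np.cos(a),np.sin(a)]); uy=np.array([-ux[1],ux[0]])
s=bot.read_state(); d=s["tool_pos"][:2]-S; print("X,Y,Z",(d@ux).round(4),(d@uy).round(4),s["tool_pos"][2].round(4),"toolx az",np.degrees(np.arctan2(*pose(s)[[1,0],0])).round(1),s["wrist_force"].round(1))
E
python3 cf.py
```

```text
time: 16.2
tool_pos: [0.5527, 0.3273, 0.3991]
tcp_rot: [-1.571, 0.07, -0.066]
wrist_force: [0.9, -0.2, -0.0]
width: 0.003
time: 16.95
tool_pos: [0.5535, 0.3257, 0.2771]
tcp_rot: [-1.569, 0.067, -0.069]
wrist_force: [0.1, -0.7, 0.0]
width: -0.001
16.95 [0.5535 0.3257 0.2771] [ 0.07 -0.69  0.04] -0.0005491504786071451 [ 0.49  0.18  1.62 -0.    1.34 -0.99]
X,Y,Z 0.2553 -0.0003 0.278 toolx az -4.9 [-0.5 -1.   0.2]
```

View pics/s9.png

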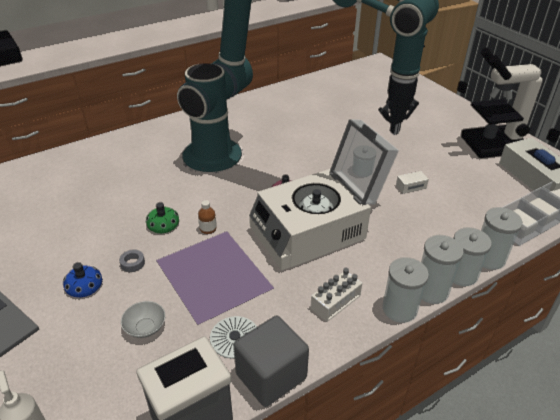

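```bash
python3 -m handwheel '[[0,-0.003,-0.022,0,0,0,0],[0,-0.003,-0.022,0,0,0,0],[0,-0.003,-0.015,0,0,0,0]]'
python3 -m handwheel '[[0,-0.003,-0.015,0,0,0,0],[0,0,-0.012,0,0,0,0],[0,0,-0.012,0,0,0,0]]'; python3 cf.py; python3 snap.py s10 scene
```

```text
time: 17.38
tool_pos: [0.5489, 0.2691, 0.29]
tcp_rot: [-1.56, 0.064, -0.072]
wrist_force: [-3.8, 11.8, 16.6]
width: 0.002
time: 17.75
tool_pos: [0.5452, 0.2278, 0.2905]
tcp_rot: [-1.567, 0.065, -0.071]
wrist_force: [0.9, 2.9, 1.8]
width: 0.001
X,Y,Z 0.1567 -0.0 0.2905 toolx az -4.9 [0.9 2.9 1.8]
17.75 [0.5452 0.2278 0.2905] [0.9  2.93 1.76] 0.0008346103051731948 [ 0.35  0.07  1.72  0.    1.35 -1.13]
```

View pics/s10.png

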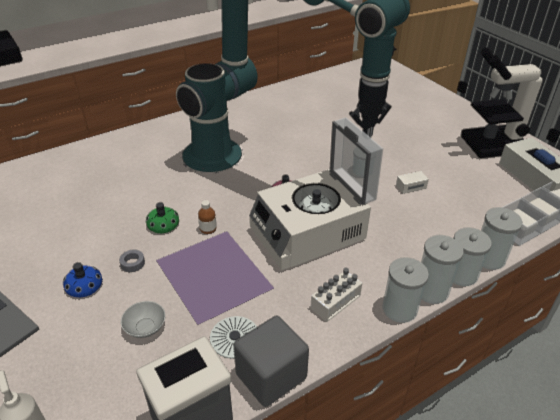

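```bash
python3 -m handwheel '[[0,-0.003,-0.0135,0,0,0,0],[0,-0.003,-0.0135,0,0,0,0],[0,-0.0004,-0.0162,0,0,0,0],[0,-0.0004,-0.0162,0,0,0,0]]'
python3 -m handwheel '[[0,0.003,-0.0159,0,0,0,0],[0,0.003,-0.0159,0,0,0,0],[0,0.006,-0.015,0,0,0,0],[0,0.006,-0.015,0,0,0,0]]'; python3 cf.py; python3 snap.py s11 scene
```

```text
time: 18.3
tool_pos: [0.539, 0.1679, 0.2942]
tcp_rot: [-1.57, 0.069, -0.066]
wrist_force: [0.3, 0.7, -0.7]
width: 0.002
time: 18.8
tool_pos: [0.5342, 0.1066, 0.2766]
tcp_rot: [-1.57, 0.067, -0.068]
wrist_force: [0.4, 1.6, 0.3]
width: -0.001
X,Y,Z 0.035 0.0006 0.2766 toolx az -4.9 [0.4 1.6 0.3]
18.8 [0.5342 0.1066 0.2766] [0.44 1.63 0.3 ] -0.0007547577436964026 [ 0.15 -0.01  1.83 -0.    1.32 -1.33]
```

View pics/s11.png

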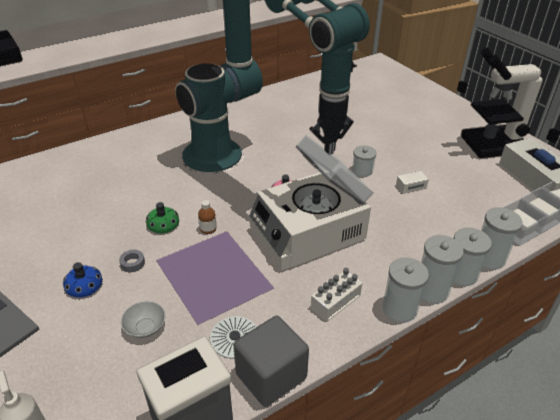

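The lid has come forward past upright and is now about 0.8 rad, with the fingers on its outer face. I continue along the arc.

```bash
python3 -m handwheel '[[0,0.009,-0.0135,0,0,0,0],[0,0.009,-0.0135,0,0,0,0],[0,0.0113,-0.0115,0,0,0,0],[0,0.0113,-0.0115,0,0,0,0]]'
python3 -m handwheel '[[0,0.0134,-0.009,0,0,0,0],[0,0.0134,-0.009,0,0,0,0],[0,0.01,-0.004,0,0,0,0],[0,0.008,-0.004,0,0,0,0],[0,0,0,0,0,0,0]]'; python3 cf.py
python3 -m handwheel '[[0,0.005,-0.002,0,0,0,0],[0,0.003,-0.001,0,0,0,0],[0,0,0,0,0,0,0]]'; python3 cf.py
```

```text
time: 19.35
tool_pos: [0.5298, 0.0571, 0.2353]
tcp_rot: [-1.57, 0.068, -0.067]
wrist_force: [0.1, 0.8, 0.2]
width: -0.001
time: 19.98
tool_pos: [0.527, 0.0319, 0.1904]
tcp_rot: [-1.57, 0.069, -0.066]
wrist_force: [1.0, 0.1, 0.5]
width: 0.0
X,Y,Z -0.0401 0.0014 0.1904 toolx az -4.9 [1.  0.1 0.5]
time: 20.35
tool_pos: [0.5273, 0.029, 0.1833]
tcp_rot: [-1.57, 0.067, -0.067]
wrist_force: [0.6, 0.3, -0.5]
width: -0.002
X,Y,Z -0.0429 0.0008 0.1833 toolx az -4.9 [ 0.6  0.3 -0.5]
```

```bash
python3 -m handwheel '[[0,0.001,0,0,0,0,0],[0,0,0,0,0,0,0]]'
python3 -m handwheel '[[0,0.001,0,0,0,0,0],[0,0,0,0,0,0,0]]'
python3 -m handwheel '[[0,0.001,0,0,0,0,0],[0,0,0,0,0,0,0]]';python3 snap.py s12 scene
```

```text
time: 20.6
tool_pos: [0.5274, 0.029, 0.1825]
tcp_rot: [-1.57, 0.067, -0.067]
wrist_force: [-0.1, -0.5, 1.2]
width: -0.001
time: 20.85
tool_pos: [0.5275, 0.0289, 0.182]
tcp_rot: [-1.57, 0.067, -0.068]
wrist_force: [-1.4, -0.5, 3.2]
width: -0.0
time: 21.1
tool_pos: [0.5276, 0.0289, 0.182]
tcp_rot: [-1.57, 0.067, -0.068]
wrist_force: [-3.5, 0.1, 8.7]
width: 0.003
21.1 [0.5276 0.0289 0.182 ] [-3.5   0.14  8.71] 0.0029396351756860446 [ 0.01  0.02  1.97 -0.    1.15 -1.48]
```

View pics/s12.png

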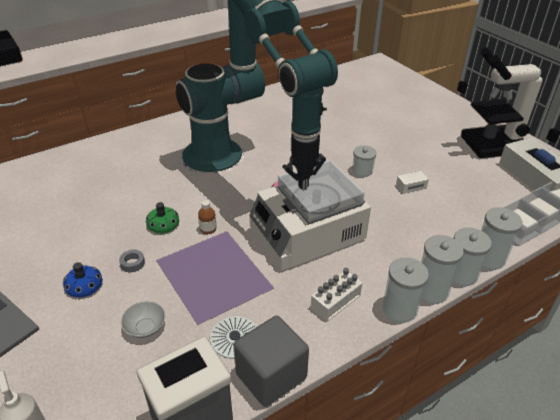

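The lid stops hard at 0.182, exactly the shut height. I press a little more, back off and check.

```bash
python3 -m handwheel '[[0,0.001,0,0,0,0,0],[0,0,0,0,0,0,0]]'
python3 -m handwheel '[[0,-0.005,0,0,0,0,0],[0,-0.05,0,0,0,0,0],[0,-0.05,0,0,0,0,0],[0,-0.05,0,0,0,0,0],[0,0,0,0,0,0,0],[0,0,0,0,0,0,0]]'
python3 snap.py s13 scene;python3 snap.py t13 top;python3 snap.py w13 wrist
python3 - <<'E'
from h import *
S=np.array([.5318,.0717]); a=np.radians(85.1); ux=np.array([np.cos(a),np.sin(a)]); uy=np.array([-ux[1],ux[0]])
for n in ("w13","s13","t13"):
    c=np.load(f"pics/{n}.npz"); W=cloud(c,c["T"]); X=(W[...,:2]-S)@ux; Y=(W[...,:2]-S)@uy; Z=W[...,2]
    m=(X>-.1)&(X<.1)&(abs(Y)<.1)&(Z>.165)&(Z<.21); print(n,m.sum())
    if m.sum()>50:
        P=np.c_[X[m],Y[m],np.ones(m.sum())]; print(np.median(Z[m]),np.linalg.lstsq(P,Z[m],rcond=None)[0].round(4))
    m=(X>-.096)&(X<-.08)&(abs(Y)<.028); print("lip Z",np.nanpercentile(Z[m],[5,50,95]))
    k=(np.hypot(X,Y)<.01)&(Z<.17)&(Z>.14); print("knob",k.sum(),np.median(Z[k]) if k.sum() else None)
E
```

```text
time: 21.4
tool_pos: [0.5276, 0.0289, 0.1819]
tcp_rot: [-1.57, 0.067, -0.068]
wrist_force: [-6.3, -1.6, 13.9]
width: 0.003
time: 22.15
tool_pos: [0.5272, 0.0291, 0.3337]
tcp_rot: [-1.57, 0.068, -0.067]
wrist_force: [0.4, -0.2, -0.4]
width: -0.0
22.15 [0.5272 0.0291 0.3337] [ 0.39 -0.22 -0.45] -0.0001689957545016271 [ 0.01 -0.06  1.78  0.    1.43 -1.48]
22.2 [0.5267 0.029  0.3327] [ 0.04 -0.83 -0.99] 0.0010277878530391372 [ 0.01 -0.06  1.78  0.    1.43 -1.48]
22.25 [0.5264 0.029  0.3322] [-0.15 -0.36 -0.04] -0.001273523584291507 [ 0.01 -0.06  1.78  0.    1.43 -1.48]
w13 34031
0.18293161113261774 [-0.0006  0.0005  0.1829]
lip Z [0.14405045 0.40933294 0.41998572]
knob 0 None
s13 2809
0.1830019424369893 [0.0159 0.0187 0.1822]
lip Z [0.13375643 0.40784995 0.64862795]
knob 0 None
t13 1491
0.1831930578065919 [-0.0002 -0.0003  0.1832]
lip Z [0.69433066 0.72183073 0.72606165]
knob 0 None
```

View pics/w13.png

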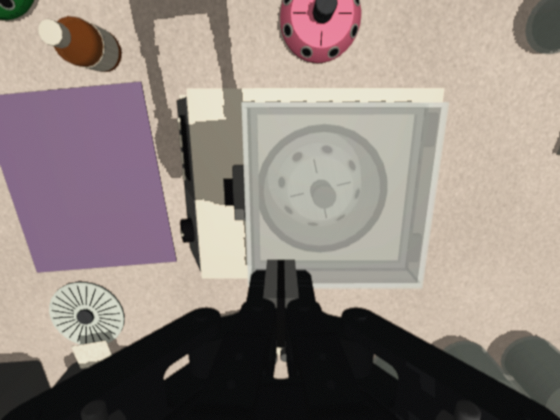

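View pics/s13.png

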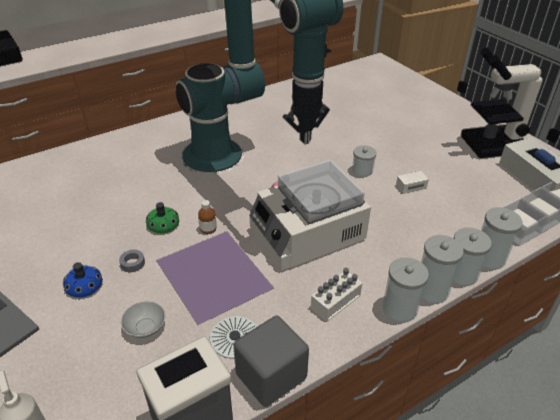

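The lid lies flat: its face reads 0.183 with slope under 0.001 in both the wrist and top views. The rotor shows concentric under it (wrist px 322,190), the bystanders stand where they were, and the arm is clear.

```bash
python3 -c "
from workcell import workorder,bot; print(bot.read_state()['wrist_force'].round(2)); print(workorder.finish_job())"
```

```text
[ 1.34  0.41 -0.24]
the job is handed in; nothing more can be done
None
```

The silver rotor is fully home on the spindle, the lid is shut, and I handed the job in at about 22 s of the 72 s allowed.

**Rotor:** I measured the spindle's turn (8.6°) and the rotor's (−6.2°) in the wrist camera, gripped the rotor by its knob and turned it 14.8° to match. It dropped over the square spindle without contact, so no feeling around was needed. It came to rest on the flange with only about 9 N of contact force. After I let go, its top face read 0.119 m and its knob top 0.1586 m. Those match the home heights of 0.118 and 0.158, because the cameras read about 0.8 mm high. It was level and centred.

**Lid:** I pushed it over from behind with closed fingers, with about 20 N at first contact, then pressed it to a hard stop at 0.182 m with 14 N. After I backed off, its face read 0.183 m, with a slope under 0.001 in the wrist and top views. One check disagreed: the scene camera gave a slope of about 0.02. I put that down to it seeing the clear lid at an angle with the side walls in view, and trusted the other two.

In the last pictures everything else on the counter looked as it did at the start, and the arm was clear of everything. I checked the other objects by eye and did not measure them.

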